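# Turn the soap dish in the air with the soap centred

## Task

Set the round soap gently (do not drop it) into the middle of the steel soap dish, then take the dish by its upright handle, lift it clear of the glass and only then turn it level in the air so that its drain lip points straight out from the tiled wall, towards the robot's side. The soap must stay in the middle all the while; finish still holding the dish level and still in the gripper, about 10 cm above the glass, so that the glass can be wiped. Leave the router, latched box, bell and clothes peg where they are.

Things in the scene. Friction and masses are not known exactly. Their poses are not given: they have to be found in the camera images.
- shelf: fixed glass shelf, 240 mm deep (x) by 920 long (y), on a low terracotta-tiled wall; its place and yaw vary. Origin: centre of the glass's top face, about 80 mm above the work surface. +x points into the wall (face at x = 120 mm, top 18 mm above the glass), -x straight out from the wall to the robot's side, z up
- wall_mid (a point): point on the wall's tiled face at the level of the glass's top, mid-length of the shelf (shelf frame 120, 0, 0 mm)
- dish: loose round steel soap dish, 180 g, 112 mm across, rim 17 mm high, flat foot 72 mm across. Inside a shallow bowl: floor 6 mm high, flat to 8 mm radius, rising at 8 deg to 30 mm radius, then 18 deg. Origin: centre of underside, z up; handle on its -x side, drain lip on +y. Starts left or right on the glass, handle pointing out from the wall within 0.45 rad, lip to the robot's left
- dish_handle (a point): grip point in the dish's upright handle plate, 77 mm from the dish's centre towards its -x, 36 mm above the underside. The plate is 12 mm thick (along dish y), 30 mm long (62 to 92 mm from the centre), from 13 to 53 mm above the underside: pinch it from above across its thickness, firmly (about 60 N), as the dish hangs out sideways
- dish_lip (a point): outer end of the dish's drain lip, a flat tongue 26 mm wide with low side walls that sticks out 21 mm beyond the rim; 77 mm from the dish's centre towards the dish's +y, 16.5 mm above the underside
- soap_center (a point): centre of the round soap, a hard pale tan ball 40 mm across, about 40 g, that rolls freely. At the start it sits on the white ceramic ring, its centre about 26 mm above the glass; lying in the middle of the dish its centre is 26 mm above the dish's underside
- soap_ring: fixed white ceramic ring on the glass, 48 mm across, 10 mm high, hole 24 mm; origin: centre of its underside. It stands on the other side of the middle from the dish
- router: bystander: flat white router, 90 (x) by 110 (y) by 26 mm; origin at the centre of its underside; near the left end of the shelf
- latch_box: bystander: white plastic box with a grey snap latch, 65 (x) by 90 (y) by 44 mm; origin at the centre of its underside; near the right end of the shelf
- bell: bystander: hourglass-shaped white ceramic bell, 44 mm across, 55 mm high; origin at the centre of its underside; by the wall near the middle
- clothes_peg: bystander: blue plastic clothes peg lying flat along the wall, 72 mm long, 11 mm wide and high; origin at the centre of its underside
Not all that is in view belongs to the job. What is meant by the dish is not blue or red, and is the larger of those in its own colour.

How it is judged:
By the outcome, as a careful person would: the job done as asked, in the order asked, and still so for the second after the job is handed in, while the arm keeps its last pose, push and grip.
It also fails if it takes over 69 s, if anything falls off the work surface, if the arm or the gripper's body presses on something with over 40 N, if the wrist force passes 120 N, or if a joint passes its speed limit or range.

## Robot

A 6-joint arm with a two-finger parallel gripper is mounted at the origin on the work surface. World frame = base frame: x ahead of the robot, y to its left, z up, the work surface at z = 0. Lengths are in m, angles in degrees, forces in N, time in s.
With the tool pointing down it reaches from about 0.4 to 0.825 m from the base axis. Payload 7 kg.
Tool frame: the origin (TCP) lies on the centre line of the jaws, within the pads' length; the fingertips stand 19 mm ahead of it and the grasp point (between the pads) is the TCP (r.tip_extent is the distance from the TCP to the fingertips, in m); z points along the fingers, y is the line along which they close (so a half turn about z gives the same grasp; the last joint's range is limited). The gripper opens to 88 mm and grips with 3 to 60 N. Pads are 19 mm wide; open, the fingers measure 130 mm over their backs; the gripper's body (78 mm by 193 mm) begins 47 mm behind the grasp point.
Start: joints at [-53.394, 20.546, 0.682, 0, -70.136, -16.507], TCP at [0.232, -0.634, 0.246] pointing down, gripper open.
Joint ranges: [-176.03, 176.03], [-82.01, 121.73], [-58.28, 71.71], [-173.87, 95.51], [-174.79, -0.11], [-173.66, 173.66]. Speed limits (degrees/s): [136.94, 136.94, 172.46, 180, 180, 180].

## Interface

Orientations are given as [roll, pitch, yaw] about the fixed x, y, z axes, in that order (R = Rz(yaw) Ry(pitch) Rx(roll)).
In Python, from plant import r gives the robot as it stands. The module is installed in compiled form; this text tells all that it offers.
- The arm moves only by the tool jog_arm, never from a script. Its argument "deltas" is a list that holds one entry, the list of rows, each a list of 5 numbers: the opening, from -1 (shut) to 1 (fully open), then the shift along the world's x, y, z in cm, then the turn about the world's z in rad. In form: [[[claw, dx, dy, dz, turn], ...]]. A call has 1 to 8 rows; each row shifts and turns the commanded pose from where the row before left it; what a row does not reach is not made up. A row lasts 1/8 s, in which the tool goes at most 62.5 mm and 10.7 degrees, less where a joint would pass 70% of its speed; a pose out of reach is approached as far as the arm can. A call with a gripper value outside its range is refused whole. The fingers move at their own pace and stop on an object; "force" is the grip in N (left out, the last holds). Time passes only in rows, so rows that do not move let the fingers close. It gives the time, the measured TCP pose, the force, the opening and the grip force at its end, in the units of the state.
- r.get_state(): the state, without advancing time (a new reading comes with each control period).
- r.capture(name): name is "scene" or "top" or "wrist"; returns the picture (420x560x3 uint8, blue, green, red); there is no depth.
- r.camera_info(name): a dict with "fx", "fy", "cx", "cy" (pixels), "k1" (the pictures are not rectified: a ray, as slopes to the right and down, at radius r is drawn at 1 + k1 r^2 times it, then the intrinsics apply), "view" (4x4, takes a point from world to camera coordinates). Camera axes: x right, y up, looking along -z (the intrinsics and any distortion apply to the point x, -y, -z); pixel columns grow to the right and rows downward; lengths in m; the calibration is good to about 2 mm. A picture is of the moment at which its call begins: read the wrist's pose just before it. camera_info takes no time and is no camera call; for the wrist camera it gives the pose at the moment of the call.
- r.close_job(): hands the job in; it is judged then, once.
The state is a dict: "time_s": time; "joints": joint angles; "qd": joint speeds; "joint_torque": joint torques, N m; "tcp_pos": TCP position; "eef_rot": TCP orientation; "contact_force": force on the tool from outside, world axes, zero at the start; "moment": the same for the moment, N m; "gripper_width": finger opening in m; "gripper_force": force on a finger pad.
Only numpy, scipy, OpenCV 4.12 (cv2) and the standard library are available. Lean on these libraries where they do the work, as an engineer would, in place of code of your own. Each camera call takes 0.05 s, during which the arm holds its last target. There are 200 camera calls.

## Working session

There is one attempt and no reset: what is moved stays moved. The work goes in short steps, Python scripts to look and compute and a tool call to move; the robot and the scene stay as the last step left them, time stands still between calls to the robot, and variables do not carry over. Pictures are saved under pics/ and viewed, at most 10 in all, crops included, and the job is handed in when it is done.

Besides the shell and the picture viewer there is one more tool, called in YAML: its name, and indented under it one key for each argument. jog_arm: Moves the arm, as the interface text tells. Its arguments: {"type":"object","properties":{"deltas":{"type":"array"},"force":{"type":"number"}},"required":["deltas"]}

```bash
mkdir -p pics; cat > h.py <<'E'
import numpy as np, cv2
from plant import r
def ray(name,u,v,ci=None):
    c=ci or r.camera_info(name); V=np.array(c["view"])
    d=np.array([(u-c["cx"])/c["fx"],(v-c["cy"])/c["fy"]]); s=d.copy()
    for _ in range(20): s=d/(1+c["k1"]*(s@s))
    R=V[:3,:3]; o=-R.T@V[:3,3]
    return o,R.T@np.array([s[0],-s[1],-1.])
def atz(name,u,v,z,ci=None):
    o,d=ray(name,u,v,ci); return o+d*(z-o[2])/d[2]
def proj(name,p):
    c=r.camera_info(name); V=np.array(c["view"]); q=V[:3,:3]@np.array(p)+V[:3,3]
    s=np.array([q[0],-q[1]])/-q[2]; s=s*(1+c["k1"]*(s@s))
    return s*[c["fx"],c["fy"]]+[c["cx"],c["cy"]]
E
python3 - <<'E'
from h import *
a=r.capture("scene");b=r.capture("top")
cv2.imwrite("pics/scene.png",a);cv2.imwrite("pics/top.png",b)
for n in("scene","top"):
    o,d=ray(n,280,210);print(n,o.round(3),d.round(2),r.camera_info(n)["fx"])
E
```

```text
scene [ 1.219 -0.186  0.887] [-0.64  0.17 -0.75] 411.24876959880936
top [ 0.434 -0.015  1.337] [ 0.08 -0.03 -1.  ] 499.13212061301067
```

View pics/scene.png

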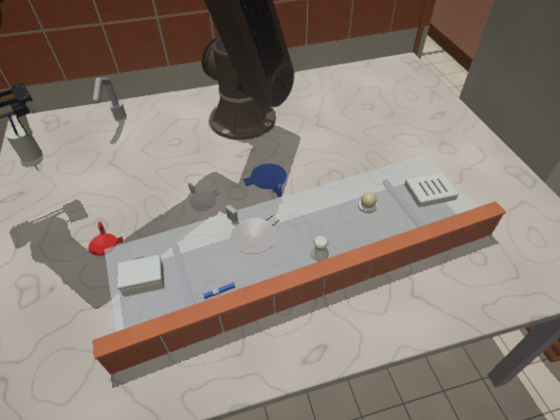

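View pics/top.png

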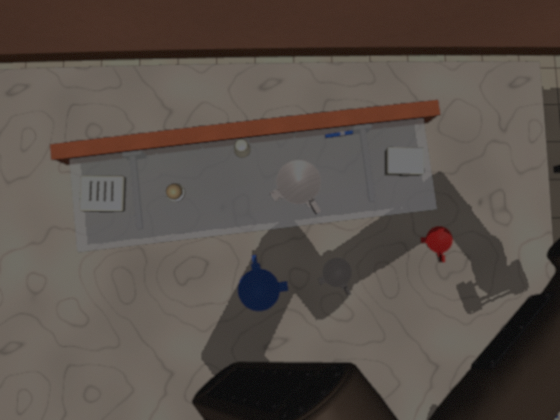

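The top view shows these candidates for the dish:
- large steel dish on the glass: (298,180), handle (315,206), lip (276,195)
- small steel decoy on the table: (337,270)
- blue dish: (260,288)
- red dish: (438,238)

I choose the larger steel one. The soap is at (174,190). Next is a close crop to check.

```bash
python3 - <<'E'
from h import *
b=cv2.imread("pics/top.png")
def crop(x0,x1,y0,y1,k):
    return cv2.convertScaleAbs(cv2.resize(b[y0:y1,x0:x1],None,fx=k,fy=k,interpolation=cv2.INTER_CUBIC),alpha=1.6)
A=crop(255,355,145,220,7); 
B=crop(150,200,165,215,2)
A[-100:,:100]=B
cv2.imwrite("pics/c1.png",A)
# wall line & glass front edge from red mask
m=((b[...,2].astype(int)-b[...,0]>60)&(np.arange(420)[:,None]<165)&(np.arange(420)[:,None]>95)).astype(np.uint8)
print(cv2.boxPoints(cv2.minAreaRect(cv2.findNonZero(m))))
for n,u,v,z in [("soap",174,190,.106),("dishc",298,180,.09),("handle top",315,206,.133),("lip",276,195,.0965),("glassL",83,247,.08),("glassR",436,207,.08),("wallL",56,160,.08),("wallR",438,116,.08),("bell",241,147,.13),("small",337,270,.0)]:
    print(n,atz("top",u,v,z).round(4))
E
```

```text
[[ 50.630344 144.15256 ]
 [436.7873    99.51016 ]
 [438.40753  113.52518 ]
 [ 52.25058  158.16757 ]]
soap [0.5846 0.2141 0.106 ]
dishc [ 0.6059 -0.0953  0.09  ]
handle top [ 0.5356 -0.1323  0.133 ]
lip [ 0.5682 -0.0389  0.0965]
glassL [0.448  0.4493 0.08  ]
glassR [ 0.5314 -0.4474  0.08  ]
wallL [0.6712 0.522  0.08  ]
wallR [ 0.7687 -0.4651  0.08  ]
bell [0.6847 0.0451 0.13  ]
small [ 0.3742 -0.1994  0.    ]
```

View pics/c1.png

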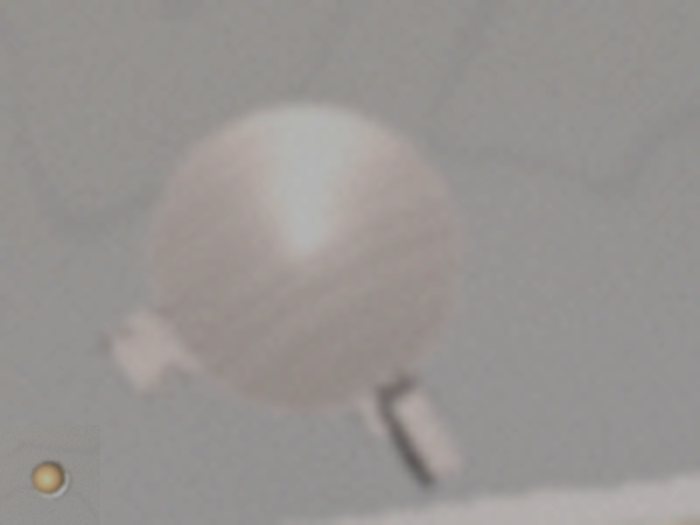

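The crop confirms the large steel dish: rim centre (298.7,181.6), handle top (315.9,206.6), lip end (273.4,198). The soap is at (174,191.5). Now I'll cross-check with the scene camera.

```bash
python3 - <<'E'
from h import *
c=atz("top",298.7,181.6,.097);h=atz("top",315.9,206.6,.133);l=atz("top",273.4,197.9,.0965);s=atz("top",174,191.2,.106)
d=h-c;print("c",c,"h",h,np.hypot(*d[:2]),"yaw",np.degrees(np.arctan2(-d[1],-d[0])))
e=l-c;print("lip",np.hypot(*e[:2]),np.degrees(np.arctan2(e[1],e[0]))-90)
print("soap",s)
for n,p in(("c",c),("h",h),("l",l),("s",s)):print(n,proj("scene",p).round(1))
a=cv2.imread("pics/scene.png").astype(int)
# soap blob in scene & top
for n,im,(x0,x1,y0,y1) in(("scene",a,(355,385,185,215)),("top",cv2.imread("pics/top.png").astype(int),(160,190,175,207))):
    w=im[y0:y1,x0:x1];m=(w[...,2]-w[...,0])>35;y,x=np.nonzero(m);print(n,m.sum(),x.min()+x0,x.max()+x0,y.min()+y0,y.max()+y0,x.mean()+x0,y.mean()+y0)
b=cv2.imread("pics/top.png").astype(int)
m=(b[...,2]-b[...,0])>50
P=[]
for u in range(90,425,5):
    y=np.nonzero(m[95:175,u])[0]
    if len(y):P.append(atz("top",u,95+y.max()+.5,.08)[:2])
P=np.array(P);vx,vy,x0,y0=cv2.fitLine(P.astype(np.float32),cv2.DIST_HUBER,0,.001,.001).ravel()
print("wall dir yaw",np.degrees(np.arctan2(-vx*np.sign(vy),abs(vy))),x0,y0)
st=r.get_state();print(st["time_s"],st["tcp_pos"],st["eef_rot"],st["gripper_width"])
E
```

```text
c [ 0.60083623 -0.09654928  0.097     ] h [ 0.53411423 -0.13442235  0.133     ] 0.07672153589354053 yaw 29.580324468578482
lip 0.07560027967564902 31.765493825835577
soap [0.58159072 0.21407971 0.106     ]
c [251.8 234.5]
h [229.6 208.3]
l [273. 217.]
s [367.2 199.7]
scene 120 362 375 193 203 368.39166666666665 198.25
top 52 168 178 186 196 172.57692307692307 191.17307692307693
wall dir yaw 5.629671 0.72601056 0.010288764
0.1 [ 0.23176408 -0.63350705  0.24472438] [ 1.79913682e+02 -8.39368696e-03 -1.59911058e+02] 0.08744956937048948
```

jog_arm:
  deltas:
    - [[1,2.5,3.5,0,0.022],[1,2.5,3.5,0,0.022],[1,2.5,3.5,0,0.022],[1,2.5,3.5,0,0.022],[1,2.5,3.5,0,0.022],[1,2.5,3.5,0,0.022],[1,2.5,3.5,0,0.022],[1,2.5,3.5,0,0.022]]
  force: 8

```text
time_s: 1.1
tcp_pos: [0.4324, -0.3525, 0.2453]
eef_rot: [180.0, -0.0, -149.8]
contact_force: [1.8, 0.1, 0.0]
gripper_width: 0.0877
gripper_force: 0.0
```

jog_arm:
  deltas:
    - [[1,1.5,3.5,0,0],[1,1.5,3.5,0,0],[1,1.5,3.5,0,0],[1,1.5,3.5,0,0],[1,1.5,3.5,0,0],[1,1.5,3.5,0,0],[1,1.5,3.5,0,0],[1,1.5,3.5,0,0]]

```text
time_s: 2.1
tcp_pos: [0.5521, -0.0726, 0.2453]
eef_rot: [180.0, -0.0, -149.8]
contact_force: [1.9, -0.3, -0.8]
gripper_width: 0.0881
gripper_force: 0.0
```

jog_arm:
  deltas:
    - [[1,0.4,4,0,0],[1,0.4,4,0,0],[1,0.4,4,0,0],[1,0.4,4,0,0],[1,0.4,4,0,0],[1,0.4,3,0,0],[1,0.4,3,0,0],[1,0,0,0,0]]

```text
time_s: 3.1
tcp_pos: [0.5798, 0.1878, 0.2447]
eef_rot: [180.0, -0.1, -149.7]
contact_force: [-1.5, -0.7, 1.1]
gripper_width: 0.0874
gripper_force: 0.0
```

```bash
python3 - <<'E'
from h import *
ci=r.camera_info("wrist");a=r.capture("wrist");cv2.imwrite("pics/w1.png",a)
print(proj("wrist",[.5816,.214,.106]).round(1), r.get_state()["tcp_pos"])
m=(((a[...,2].astype(int)-a[...,0])>40)*255).astype(np.uint8)
n,L,S,C=cv2.connectedComponentsWithStats(m)
for i in range(1,n):
    if S[i,4]>150:print(S[i],C[i],atz("wrist",*C[i],.106,ci).round(4))
E
```

```text
[304.2 217.5] [0.57960736 0.18677545 0.244832  ]
[   0  198   65   42 1718] [ 27.36903376 222.79220023] [ 0.7233 -0.0163  0.106 ]
[ 284  199   40   39 1180] [303.42542373 217.69830508] [0.5823 0.2145 0.106 ]
[131 252  20  20 247] [138.14574899 261.69635628] [0.7056 0.0954 0.106 ]
[101 259  29  53 766] [111.88381201 285.03655352] [0.7442 0.082  0.106 ]
[432 259  29  53 744] [449.25537634 285.03091398] [0.5685 0.3829 0.106 ]
[ 182  299  378   38 6013] [332.9211708  322.85165475] [0.6668 0.3031 0.106 ]
```

View pics/w1.png

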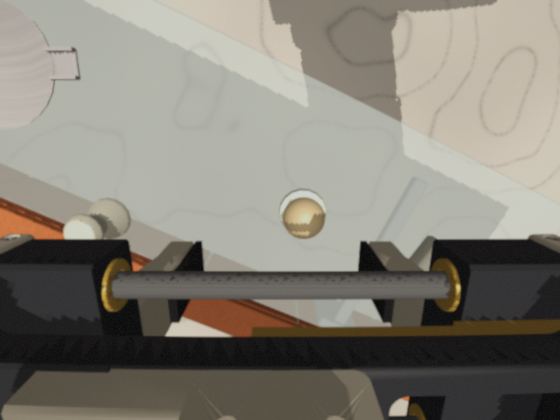

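The wrist view shows the soap ball at (304,218) on its ring, which gives (0.582, 0.2145). That agrees with the other cameras. The dish's lip is at (78,63), top left.

jog_arm:
  deltas:
    - [[1,0.2,2.7,0,0],[1,0,0,-3,0],[1,0,0,-3,0],[1,0,0,-3,0],[1,0,0,-2,0],[1,0,0,-1,0],[1,0,0,-0.7,0],[1,0,0,0,0]]

```text
time_s: 4.15
tcp_pos: [0.582, 0.2132, 0.1187]
eef_rot: [-180.0, 0.0, -149.8]
contact_force: [0.6, -0.0, 0.3]
gripper_width: 0.0876
gripper_force: 0.0
```

jog_arm:
  deltas:
    - [[-0.1,0,0,0,0],[-0.1,0,0,0,0],[-0.2,0,0,0,0],[-0.3,0,0,0,0],[-0.3,0,0,0,0],[-0.3,0,0,0,0],[-0.3,0,0,0,0],[-0.3,0,0,0,0]]
  force: 8

```text
time_s: 5.15
tcp_pos: [0.5819, 0.2135, 0.1187]
eef_rot: [180.0, 0.0, -149.8]
contact_force: [-3.2, 3.9, 2.6]
gripper_width: 0.0396
gripper_force: 8.0
```

jog_arm:
  deltas:
    - [[-0.3,0,0,0.5,0],[-0.3,0,0,1.5,0],[-0.3,0,0,2.5,0],[-0.3,0,0,3,0],[-0.3,0,0,2.5,0],[-0.3,0,-1,2,0],[-0.3,0,-2,1,0],[-0.3,0.1,-3,0,0]]

```text
time_s: 6.15
tcp_pos: [0.5831, 0.1521, 0.2498]
eef_rot: [-180.0, 0.1, -149.8]
contact_force: [0.7, 0.2, -1.0]
gripper_width: 0.0392
gripper_force: 8.0
```

jog_arm:
  deltas:
    - [[-0.3,0.2,-4,0,0],[-0.3,0.3,-4,0,0],[-0.3,0.3,-4,0,0],[-0.3,0.3,-4,0,0],[-0.3,0.3,-4,0,0],[-0.3,0.3,-2.5,0,0],[-0.3,0.1,-1.5,0,0],[-0.3,0,0,0,0]]

```text
time_s: 7.15
tcp_pos: [0.6005, -0.0881, 0.2485]
eef_rot: [180.0, -0.0, -149.9]
contact_force: [0.4, 0.0, -0.0]
gripper_width: 0.0395
gripper_force: 8.0
```

```bash
python3 - <<'E'
from h import *
ci=r.camera_info("wrist");a=r.capture("wrist");cv2.imwrite("pics/w2.png",a)
np.save("ci2.npy",ci,allow_pickle=True);s=r.get_state()
print(s["tcp_pos"],s["gripper_width"],proj("wrist",[.601,-.0965,.097]),proj("wrist",[.534,-.1344,.133]))
E
```

```text
[ 0.60064572 -0.0872459   0.24847763] 0.03932027547278049 [272.33339854 194.27715442] [271.53068064 110.86839073]
```

View pics/w2.png

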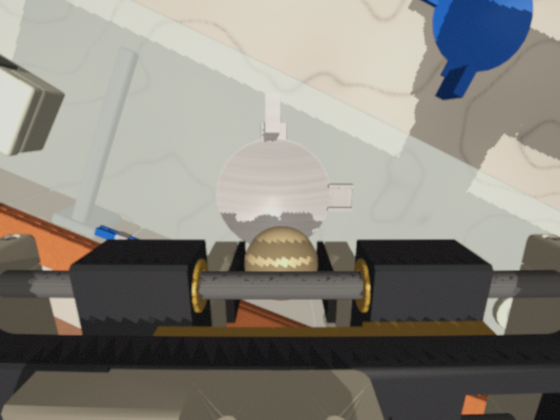

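The wrist view shows the dish rim centred at (272,195), the handle at (272,110) and the lip at (352,195). The predictions were (272,194) and (272,111). The soap is held at (281,255). Now lowering it.

jog_arm:
  deltas:
    - [[-0.3,0,-0.9,-1,0],[-0.3,0,0,-2,0],[-0.3,0,0,-3,0],[-0.3,0,0,-3,0],[-0.3,0,0,-2,0],[-0.3,0,0,-1,0],[-0.3,0,0,-0.5,0],[-0.3,0,0,0,0]]

```text
time_s: 8.2
tcp_pos: [0.6011, -0.0958, 0.1238]
eef_rot: [-180.0, 0.0, -149.8]
contact_force: [-0.1, -0.1, -0.1]
gripper_width: 0.0391
gripper_force: 8.0
```

jog_arm:
  deltas:
    - [[-0.3,0,0,0,0],[-0.3,0,0,-0.1,0],[-0.3,0,0,-0.1,0],[-0.3,0,0,-0.1,0],[-0.3,0,0,0,0],[-0.3,0,0,0,0]]

```text
time_s: 8.95
tcp_pos: [0.6009, -0.0959, 0.1205]
eef_rot: [180.0, -0.0, -149.8]
contact_force: [-0.3, 0.0, -0.5]
gripper_width: 0.0392
gripper_force: 8.0
```

jog_arm:
  deltas:
    - [[-0.3,0,0,-0.1,0],[-0.3,0,0,0,0],[-0.3,0,0,0,0]]

```text
time_s: 9.32
tcp_pos: [0.6009, -0.0959, 0.1195]
eef_rot: [180.0, -0.0, -149.8]
contact_force: [0.3, -0.0, -0.2]
gripper_width: 0.039
gripper_force: 8.0
```

jog_arm:
  deltas:
    - [[-0.3,0,0,-0.05,0],[-0.3,0,0,0,0],[-0.3,0,0,0,0]]

```text
time_s: 9.7
tcp_pos: [0.6009, -0.0959, 0.1191]
eef_rot: [-180.0, 0.0, -149.8]
contact_force: [-0.4, -0.1, -0.2]
gripper_width: 0.0393
gripper_force: 8.0
```

jog_arm:
  deltas:
    - [[-0.3,0,0,-0.05,0],[-0.3,0,0,0,0],[-0.3,0,0,0,0]]

```text
time_s: 10.07
tcp_pos: [0.6011, -0.0958, 0.1188]
eef_rot: [-180.0, 0.0, -149.8]
contact_force: [-1.0, -0.2, 1.8]
gripper_width: 0.039
gripper_force: 8.0
```

jog_arm:
  deltas:
    - [[-0.3,0,0,-0.04,0],[-0.3,0,0,0,0],[-0.3,0,0,0,0]]

```text
time_s: 10.45
tcp_pos: [0.6012, -0.0958, 0.1186]
eef_rot: [-180.0, 0.0, -149.8]
contact_force: [-1.1, 0.9, 5.2]
gripper_width: 0.0392
gripper_force: 8.0
```

jog_arm:
  deltas:
    - [[-0.1,0,0,0,0],[-0.07,0,0,0,0],[-0.04,0,0,0,0],[0,0,0,0,0],[0.04,0,0,0,0],[0.1,0,0,0,0],[0.15,0,0,0,0],[0.15,0,0,0,0]]

```text
time_s: 11.45
tcp_pos: [0.601, -0.0959, 0.1182]
eef_rot: [-180.0, 0.0, -149.8]
contact_force: [-0.4, -0.7, -0.4]
gripper_width: 0.0503
gripper_force: 0.0
```

jog_arm:
  deltas:
    - [[0.15,0,0,0,0],[0.15,0,0,0.5,0],[0.15,0,0,1.5,0],[0.15,0,0,3,0],[0.15,0,0,3,0],[0.15,0,0,2,0],[0.15,0,0,1,0],[0.15,0,0,0,0]]

```text
time_s: 12.45
tcp_pos: [0.6012, -0.0958, 0.2291]
eef_rot: [-180.0, 0.1, -149.8]
contact_force: [0.3, 0.2, -0.4]
gripper_width: 0.0501
gripper_force: 0.0
```

```bash
python3 - <<'E'
from h import *
ci=r.camera_info("wrist");a=r.capture("wrist");cv2.imwrite("pics/w3.png",a)
s=r.get_state()
print(s["tcp_pos"],s["eef_rot"],s["gripper_width"],proj("wrist",[.601,-.0965,.097]),proj("wrist",[.601,-.0965,.106]),proj("wrist",[.534,-.1344,.133]))
E
```

```text
[ 0.60076016 -0.09579887  0.22809533] [ 1.79988102e+02  1.16085818e-02 -1.49820968e+02] 0.050152081804969335 [279.89148722 203.73138885] [279.87261054 206.35263471] [280.95012827 115.76230311]
```

View pics/w3.png

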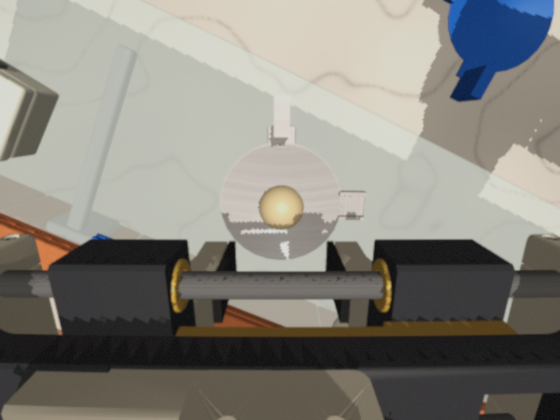

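The soap sits in the middle of the dish: the ball is at (281,207) and the dish centre at (280,204). The handle top is at about (282,112), as predicted. Now moving to the handle.

jog_arm:
  deltas:
    - [[0.5,-2.2,-1.3,0,0],[0.5,-2.2,-1.3,0,0],[0.5,-2.2,-1.3,0,0],[0.5,0,0,-1,0],[0.5,0,0,-1,0],[0.5,0,0,-1,0],[0.5,0,0,0,0],[0.5,0,0,0,0]]

```text
time_s: 13.5
tcp_pos: [0.5353, -0.1347, 0.198]
eef_rot: [-180.0, -0.0, -149.8]
contact_force: [-0.1, -0.2, 1.0]
gripper_width: 0.0656
gripper_force: 0.0
```

jog_arm:
  deltas:
    - [[0.5,0,0,-2,0],[0.5,0,0,-2,0],[0.5,0,0,-1.5,0],[0.5,0,0,-1.5,0],[0.5,0,0,-0.8,0],[0.5,0,0,-0.4,0],[0.5,0,0,0,0],[0.5,0,0,0,0]]

```text
time_s: 14.5
tcp_pos: [0.5353, -0.1349, 0.1166]
eef_rot: [-180.0, 0.0, -149.8]
contact_force: [-0.7, -0.2, 0.9]
gripper_width: 0.0657
gripper_force: 0.0
```

jog_arm:
  deltas:
    - [[0.2,0,0,0,0],[0,0,0,0,0],[-0.2,0,0,0,0],[-0.4,0,0,0,0],[-0.55,0,0,0,0],[-0.62,0,0,0,0],[-0.66,0,0,0,0],[-0.69,0,0,0,0]]
  force: 5

```text
time_s: 15.5
tcp_pos: [0.5349, -0.1349, 0.1162]
eef_rot: [180.0, 0.0, -149.8]
contact_force: [-0.2, 0.1, -0.1]
gripper_width: 0.014
gripper_force: 0.0
```

jog_arm:
  deltas:
    - [[-0.71,0,0,0,0],[-0.73,0,0,0,0],[-0.75,0,0,0,0],[-0.78,0,0,0,0],[-0.8,0,0,0,0]]

```text
time_s: 16.12
tcp_pos: [0.5349, -0.1349, 0.1162]
eef_rot: [180.0, -0.0, -149.8]
contact_force: [-0.3, -1.6, 1.0]
gripper_width: 0.0119
gripper_force: 5.0
```

jog_arm:
  deltas:
    - [[-1,0,0,0,0],[-1,0,0,0,0]]
  force: 25

```text
time_s: 16.38
tcp_pos: [0.5349, -0.1349, 0.1161]
eef_rot: [180.0, -0.0, -149.8]
contact_force: [-0.2, 0.2, 0.2]
gripper_width: 0.0119
gripper_force: 25.0
```

jog_arm:
  deltas:
    - [[-1,0,0,0,0],[-1,0,0,0,0],[-1,0,0,0,0]]
  force: 60

```text
time_s: 16.75
tcp_pos: [0.5349, -0.1349, 0.1161]
eef_rot: [180.0, -0.0, -149.8]
contact_force: [-0.5, -0.0, -0.2]
gripper_width: 0.0116
gripper_force: 60.0
```

```bash
python3 - <<'E'
from h import *
a=r.capture("scene");b=r.capture("top");s=r.get_state()
print(s["moment"],s["contact_force"],s["tcp_pos"])
A=cv2.resize(a[150:300,180:330],(400,400),interpolation=cv2.INTER_CUBIC);B=cv2.resize(b[120:245,240:365],(400,400),interpolation=cv2.INTER_CUBIC)
cv2.imwrite("pics/g.png",np.hstack([A,cv2.convertScaleAbs(B,alpha=1.6)]))
E
```

```text
[-0.14256357  0.24982204 -0.02959872] [-0.90940341  0.1402667   0.47072613] [ 0.53491049 -0.13487782  0.11615514]
```

View pics/g.png

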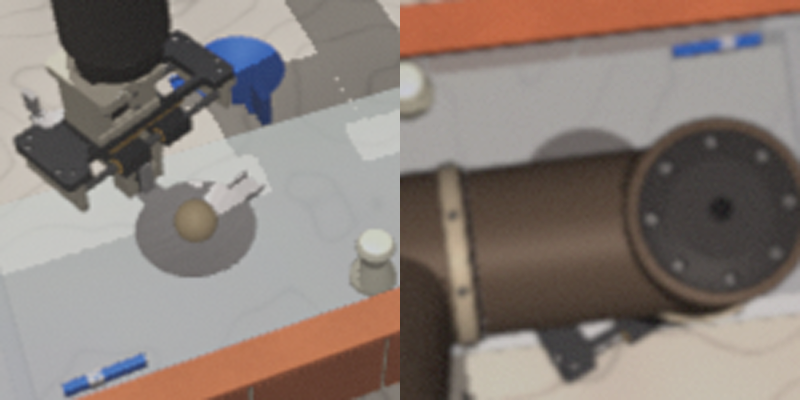

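The dish is gripped at 60 N with the soap still centred: scene crop, ball at (196,220) within the rim at (195,228). Lifting straight up.

jog_arm:
  deltas:
    - [[-1,0,0,0.1,0],[-1,0,0,0.3,0],[-1,0,0,0.5,0],[-1,0,0,0.7,0],[-1,0,0,0.7,0],[-1,0,0,0.7,0],[-1,0,0,0.7,0],[-1,0,0,0.7,0]]

```text
time_s: 17.85
tcp_pos: [0.535, -0.1349, 0.1607]
eef_rot: [-180.0, 0.0, -149.8]
contact_force: [-0.5, 1.1, -1.6]
gripper_width: 0.0116
gripper_force: 60.0
```

jog_arm:
  deltas:
    - [[-1,0,0,0.8,0],[-1,0,0,0.8,0],[-1,0,0,0.8,0],[-1,0,0,0.8,0],[-1,0,0,0.8,0],[-1,0,0,0.7,0],[-1,0,0,0.5,0],[-1,0,0,0.4,0]]

```text
time_s: 18.85
tcp_pos: [0.5349, -0.1349, 0.2164]
eef_rot: [180.0, -0.0, -149.8]
contact_force: [0.4, -0.7, -2.4]
gripper_width: 0.0112
gripper_force: 60.0
```

jog_arm:
  deltas:
    - [[-1,0,0,0.2,0],[-1,0,0,0,0],[-1,0,0,0,0],[-1,0,0,0,0]]

```text
time_s: 19.35
tcp_pos: [0.5348, -0.1349, 0.218]
eef_rot: [180.0, -0.0, -149.8]
contact_force: [0.0, -0.3, -2.4]
gripper_width: 0.0118
gripper_force: 60.0
```

```bash
python3 - <<'E'
from h import *
a=r.capture("wrist");b=r.capture("scene");s=r.get_state()
print(s["moment"],s["contact_force"],s["tcp_pos"],s["joints"])
print(proj("scene",[.601,-.0965,.206]))
cv2.imwrite("pics/l.png",np.hstack([cv2.resize(a,(400,300)),cv2.resize(b[120:270,180:380],(400,300),interpolation=cv2.INTER_CUBIC)]))
E
```

```text
[-0.06296457  0.11981341  0.02619195] [-0.28023953  0.13667553 -1.88457933] [ 0.53487695 -0.1348679   0.21803365] [ 6.19342701e+00  1.01471643e+01 -1.73307318e+01 -2.50256513e-03
 -6.25349101e+01 -6.60086531e+01]
[248.55105612 204.41619498]
```

View pics/l.png

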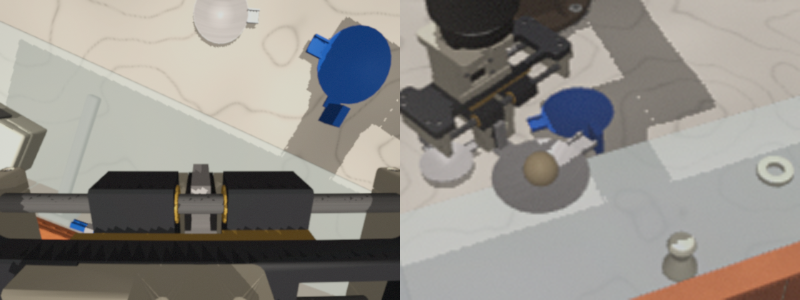

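Lifted clear, with the soap still in the middle: scene pixel about (250,204), expected (249,204). Now turning slowly, +1.14 rad.

jog_arm:
  deltas:
    - [[-1,0,0,0,0.01],[-1,0,0,0,0.02],[-1,0,0,0,0.03],[-1,0,0,0,0.04],[-1,0,0,0,0.05],[-1,0,0,0,0.05],[-1,0,0,0,0.05],[-1,0,0,0,0.05]]

```text
time_s: 20.45
tcp_pos: [0.535, -0.1349, 0.2182]
eef_rot: [-180.0, -0.0, -132.5]
contact_force: [-0.5, 0.1, -1.7]
gripper_width: 0.0115
gripper_force: 60.0
```

jog_arm:
  deltas:
    - [[-1,0,0,0,0.05],[-1,0,0,0,0.05],[-1,0,0,0,0.05],[-1,0,0,0,0.05],[-1,0,0,0,0.05],[-1,0,0,0,0.05],[-1,0,0,0,0.05],[-1,0,0,0,0.05]]

```text
time_s: 21.45
tcp_pos: [0.535, -0.1349, 0.2182]
eef_rot: [-180.0, -0.0, -109.5]
contact_force: [0.3, 0.3, -1.1]
gripper_width: 0.0119
gripper_force: 60.0
```

jog_arm:
  deltas:
    - [[-1,0,0,0,0.05],[-1,0,0,0,0.05],[-1,0,0,0,0.05],[-1,0,0,0,0.05],[-1,0,0,0,0.05],[-1,0,0,0,0.05],[-1,0,0,0,0.042],[-1,0,0,0,0.04]]

```text
time_s: 22.45
tcp_pos: [0.535, -0.1349, 0.2182]
eef_rot: [-180.0, -0.0, -87.7]
contact_force: [-0.8, -0.1, -2.2]
gripper_width: 0.0119
gripper_force: 60.0
```

jog_arm:
  deltas:
    - [[-1,0,0,0,0.03],[-1,0,0,0,0.02],[-1,0,0,0,0.01],[-1,0,0,0,0],[-1,0,0,0,0],[-1,0,0,0,0],[-1,0,0,0,0],[-1,0,0,0,0]]

```text
time_s: 23.45
tcp_pos: [0.5349, -0.1349, 0.2182]
eef_rot: [-180.0, 0.0, -84.4]
contact_force: [-0.1, 0.4, -1.8]
gripper_width: 0.0116
gripper_force: 60.0
```

```bash
python3 - <<'E'
from h import *
b=r.capture("scene");t=r.capture("top");s=r.get_state()
print(s["moment"],s["contact_force"],s["tcp_pos"],s["eef_rot"],s["gripper_width"])
p=s["tcp_pos"];y=np.radians(95.6);R=lambda x,yy,z:[p[0]+np.cos(y)*(x+.077)-np.sin(y)*yy,p[1]+np.sin(y)*(x+.077)+np.cos(y)*yy,p[2]-.036+z]
for n in("scene","top"):
  for q in((0,0,.026),(0,.077,.0165),(0,0,.017),(.056,0,.017),(0,-.056,.017)): print(n,q,proj(n,R(*q)).round(1))
cv2.imwrite("pics/f.png",np.hstack([cv2.resize(b[130:260,200:330],(400,400),interpolation=cv2.INTER_CUBIC),cv2.convertScaleAbs(cv2.resize(t[120:250,235:365],(400,400),interpolation=cv2.INTER_CUBIC),alpha=1.6)]))
E
```

```text
[-0.16276198  0.13511753 -0.0189628 ] [-0.39563237  0.67120824 -1.50807198] [ 0.53494219 -0.13488139  0.2181596 ] [-1.79999584e+02 -1.00096630e-03 -8.43855065e+01] 0.012163323868457903
scene (0, 0, 0.026) [257.3 178.3]
scene (0, 0.077, 0.0165) [247.4 161.1]
scene (0, 0, 0.017) [257.6 181. ]
scene (0.056, 0, 0.017) [279.5 174.8]
scene (0, -0.056, 0.017) [265.6 196.9]
top (0, 0, 0.026) [285.7 207.4]
top (0, 0.077, 0.0165) [289.6 241.2]
top (0, 0, 0.017) [285.6 207.7]
top (0.056, 0, 0.017) [261.3 210.6]
top (0, -0.056, 0.017) [282.6 183.6]
```

View pics/f.png

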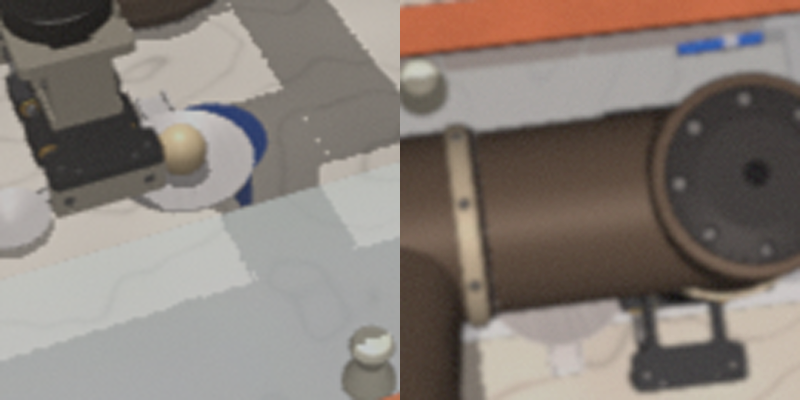

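The soap is in the middle of the dish: scene (259.5,178), expected (257,178), with the same 2 px bias as before. The drain lip end in the top view is at (289,242), expected (289.6,241), so it points straight out from the wall. The underside is about 10 cm above the glass. Handing in.

```bash
python3 -c "
from plant import r
print(r.close_job())"
```

```text
the job is handed in; nothing more can be done
None
```

The job is handed in after about 24 s on the robot's clock: the soap is in the middle of the steel dish, and the dish is held level about 10 cm above the glass with its drain lip pointing straight out from the wall.

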